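Put the wrench sockets back on their board in order of size

TASK

Put the four steel wrench sockets from the mat back on the wooden storage board, each standing upright and centred on its own black rubber disc, in order of size along the row, with the largest at the end of the board on the side where the ratchet wrench lies and the smallest at the other end. Leave the ratchet where it lies, and do not knock any socket over on the way.

Things in the scene. Friction and masses are not known exactly. Their poses are not given: they have to be found in the camera images.
- socket_28: loose bright steel wrench socket, a plain upright cylinder 28 mm in diameter and 54 mm tall, with a dark hexagonal mouth at the top (nothing can be put into it: grip it round the outside); the smallest of the four. Origin at the centre of its underside, z up along its axis; it starts standing upright on a grey mat 3 mm thick. Round, so any yaw of grasp will do
- socket_38: loose bright steel wrench socket, a plain upright cylinder 38 mm in diameter and 62 mm tall, with a dark hexagonal mouth at the top (nothing can be put into it: grip it round the outside); the second smallest of the four. Origin at the centre of its underside, z up along its axis; it starts standing upright on a grey mat 3 mm thick. Round, so any yaw of grasp will do
- socket_48: loose bright steel wrench socket, a plain upright cylinder 48 mm in diameter and 70 mm tall, with a dark hexagonal mouth at the top (nothing can be put into it: grip it round the outside); the second largest of the four. Origin at the centre of its underside, z up along its axis; it starts standing upright on a grey mat 3 mm thick. Round, so any yaw of grasp will do
- socket_60: loose bright steel wrench socket, a plain upright cylinder 60 mm in diameter and 80 mm tall, with a dark hexagonal mouth at the top (nothing can be put into it: grip it round the outside); the largest of the four. Origin at the centre of its underside, z up along its axis; it starts standing upright on a grey mat 3 mm thick. Round, so any yaw of grasp will do
- disc_1: black rubber disc 64 mm in diameter and 3 mm thick, fixed on the wooden board, first from the board's +y end (all four discs look alike, 85 mm apart). Origin at the centre of its underside, its top 3 mm above that (21 mm above the table)
- disc_2: black rubber disc 64 mm in diameter and 3 mm thick, fixed on the wooden board, second from the board's +y end (all four discs look alike, 85 mm apart). Origin at the centre of its underside, its top 3 mm above that (21 mm above the table)
- disc_3: black rubber disc 64 mm in diameter and 3 mm thick, fixed on the wooden board, third from the board's +y end (all four discs look alike, 85 mm apart). Origin at the centre of its underside, its top 3 mm above that (21 mm above the table)
- disc_4: black rubber disc 64 mm in diameter and 3 mm thick, fixed on the wooden board, last, at the board's -y end (all four discs look alike, 85 mm apart). Origin at the centre of its underside, its top 3 mm above that (21 mm above the table)
- rack: fixed low wooden storage board, 80 mm (its x) by 380 mm (its y, along the row of discs), 18 mm thick, with a 12 mm wide cheek 28 mm high at either end; origin at the centre of its underside, on the table. It carries the four discs; it stands either nearer to or farther from the robot than the mat, roughly crosswise
- ratchet: loose ratchet wrench that drives these sockets: round steel head 38 mm across, steel shank, black grip; 250 mm long, 26 mm high, lying flat on the table some 350 mm to the left (+y) or the right (-y), beside one end of the board and mat and roughly square to the row, its head away from the robot (a hammer lies on the other side). Origin at the middle of its length, on the table; its x runs from grip to head. Not to be moved: its side tells the big end of the row
There are look-alikes about, which are no part of the job. What is shaped like the socket_28 but purple, red or yellow is not meant.

How it is judged:
At the end, for the whole second after the job is handed in: All four sockets stand upright (within 0.1 rad) and at rest on the discs, each within 12 mm of its disc's centre and standing on the disc, in order of size along the board: the largest on the disc at the end on the ratchet's side of the board, the smallest on the disc at the other end (((y of ratchet in the frame of rack above 0 m and horizontal distance between socket_28 and disc_4 below 0.012 m and z of socket_28 in the frame of disc_4 between 0 and 0.006 m and horizontal distance between socket_38 and disc_3 below 0.012 m and z of socket_38 in the frame of disc_3 between 0 and 0.006 m and horizontal distance between socket_48 and disc_2 below 0.012 m and z of socket_48 in the frame of disc_2 between 0 and 0.006 m and horizontal distance between socket_60 and disc_1 below 0.012 m and z of socket_60 in the frame of disc_1 between 0 and 0.006 m) or (y of ratchet in the frame of rack below 0 m and horizontal distance between socket_28 and disc_1 below 0.012 m and z of socket_28 in the frame of disc_1 between 0 and 0.006 m and horizontal distance between socket_38 and disc_2 below 0.012 m and z of socket_38 in the frame of disc_2 between 0 and 0.006 m and horizontal distance between socket_48 and disc_3 below 0.012 m and z of socket_48 in the frame of disc_3 between 0 and 0.006 m and horizontal distance between socket_60 and disc_4 below 0.012 m and z of socket_60 in the frame of disc_4 between 0 and 0.006 m)) and angle between each of socket_28, socket_38, socket_48, socket_60's own z axis and vertical below 0.1 rad and linear speed of each of socket_28, socket_38, socket_48, socket_60 below 0.02 m/s); the robot touches nothing.
It fails at once if a socket is knocked over (leans more than 1 rad) (angle between any of socket_28, socket_38, socket_48, socket_60's own z axis and vertical above 1 rad).
It fails at once if the ratchet is moved by more than 50 mm (distance of ratchet from where it was at the start of the episode above 0.05 m).
It also fails if it takes over 96 s, if anything falls off the work surface, if the arm or the gripper's body presses on something with over 40 N, if the wrist force passes 120 N, or if a joint passes its speed limit or range.

ROBOT

A 6-joint arm with a two-finger parallel gripper is mounted at the origin on the work surface. World frame = base frame: x ahead of the robot, y to its left, z up, the work surface at z = 0. Lengths are in m, angles in rad, forces in N, time in s.
With the tool pointing down it reaches from about 0.35 to 0.975 m from the base axis. Payload 4.9 kg.
Tool frame: the origin (TCP) lies midway between the tips of the shut fingers; the grasp point (between the pads) lies 19 mm behind it; z points along the fingers, y is the direction in which the jaws open and shut (so a half turn about z gives the same grasp; the last joint's range is limited). The gripper opens to 85 mm and grips with 20 to 120 N. Pads are 22 mm wide; open, the fingers measure 114 mm over their backs; the gripper's body (76 mm by 85 mm) begins 54 mm behind the grasp point. The pads swing forward as they close: fully open they stand 13 mm farther back than shut.
Start: joints at [-1.399, 0.053, 1.613, -0, 1.476, -0.119], TCP at [0.179, -0.599, 0.231] pointing down, gripper open.
Joint ranges: [-3.01, 3.01], [-1.01, 2.22], [0.06, 2.58], [-1.02, 4.17], [0.09, 2.62], [-3.14, 3.14]. Speed limits (rad/s): [2.57, 2.57, 3.14, 3.14, 3.14, 3.14].

INTERFACE

Orientations are given as a rotation vector (axis times angle).
In Python, from station import ctrl gives the robot as it stands.
- The arm moves only by the shell command python3 -m jog 'ROWS' [FORCE]. ROWS is JSON, one flat list of numbers, 7 for each row, row after row: the opening, from 0 (shut) to 1 (fully open), then the shift along the tool's x, y, z in m, then the turn, a rotation vector about the tool's x, y, z in degrees. A call has 1 to 10 rows; each row shifts and turns the commanded pose from where the row before left it, along the tool's axes as they then stand; what a row does not reach is not made up. A row lasts 1/8 s, in which the tool goes at most 62.5 mm and 10.7 degrees, less where a joint would pass 70% of its speed; a pose out of reach is approached as far as the arm can. A call with a gripper value outside its range is refused whole. The fingers move at their own pace and stop on an object; FORCE is the grip in N (left out, the last holds). Time passes only in rows, so rows that do not move let the fingers close. It gives the time, the measured TCP pose, the force and the opening at its end, in the units of the state.
- ctrl.get_obs(): the state, without advancing time (a new reading comes with each control period).
- ctrl.get_image(name): name is "scene" or "top" or "wrist"; returns a dict with "image" (480x640x3 uint8, blue, green, red), "camera_matrix" (3x3 intrinsics, pixels), "rvec" (rotation vector, rad) and "tvec" (3), from world to camera coordinates, as OpenCV has them; the wrist camera has in their place "mount" (4x4, takes a point from camera to tool coordinates, whose origin is the TCP and whose axes are the flange's). Camera axes: x right, y down, z forward; pixel columns grow to the right and rows downward; lengths in m; the calibration is good to about 2 mm. The wrist camera is an equidistant fisheye: a pixel r from the principal point sees the ray r / f radians off the axis. A picture is of the moment at which its call begins: read the wrist's pose just before it. There is no depth.
- ctrl.finish_job(): hands the job in, once; it reports no verdict.
Trained networks look in a picture, given as the dict that the camera call returned (one of the last four; its "shot" number tells which), for a name from the list of things; names that differ only in an ending like _2 or _b are one class to them, and where a whole thing is asked for, a point or a joint stands for the part that bears it (a point fixed in the world has none). Each returns a list of dicts, best first, with "p" (0 to 1); they miss things now and then, are a little off and sometimes report something else, mostly with a low value. They report only what shows in the picture. A call takes as long as a camera call. They do not tell look-alikes from the thing itself.
- ctrl.boxes_of(target, picture): "box" ([centre column, centre row, width, height] in pixels, round what is visible of it).
The state is a dict: "t": time; "q": joint angles; "dq": joint speeds; "effort": joint torques, N m; "tool_pos": TCP position; "tool_rot": TCP orientation; "contact_force": force on the tool from outside, world axes, zero at the start; "wrist_torque": the same for the moment, N m; "opening": finger opening in m.
Only numpy, scipy, OpenCV 4.12 (cv2) and the standard library are available. Lean on these libraries where they do the work, as an engineer would, in place of code of your own. Each camera call takes 0.05 s, during which the arm holds its last target. There are 200 camera calls.

## Working session

There is one attempt and no reset: what is moved stays moved. The work goes in short steps, Python scripts to look and compute and a shell command to move; the robot and the scene stay as the last step left them, time stands still between calls to the robot, and variables do not carry over. Pictures are saved under pics/ and viewed, about 12 in all and at most 16, crops included, and the job is handed in when it is done.

```bash
mkdir -p pics; ls; python3 - <<'E'
from station import ctrl
import cv2
for n in ("scene","top"):
    p=ctrl.get_image(n); cv2.imwrite(f"pics/{n}0.png",p["image"])
    print(n,p["camera_matrix"].tolist(),p["rvec"],p["tvec"])
    for t in ("socket_28","socket_38","socket_48","socket_60","disc_1","ratchet","rack"):
        print(t,[(round(d["p"],2),[round(float(v),1) for v in d["box"]]) for d in ctrl.boxes_of(t,p)])
o=ctrl.get_obs();print(o)
E
```

```text
pics
scene [[478.21715214480975, 0.0, 309.1719327397653], [0.0, 478.21715214480975, 241.40711261803432], [0.0, 0.0, 1.0]] [ 1.4613433   2.15178557 -0.81955746] [ 0.23908921 -0.3819928   1.28405408]
socket_28 [(0.97, [341.2, 334.1, 18.4, 32.9]), (0.94, [300.5, 260.8, 36.0, 51.8]), (0.93, [504.0, 389.6, 31.4, 26.8]), (0.78, [420.9, 305.2, 20.1, 34.1]), (0.78, [365.5, 272.9, 20.3, 35.7]), (0.74, [469.2, 261.2, 20.8, 32.3]), (0.61, [460.1, 372.2, 26.1, 33.7])]
socket_38 [(0.97, [341.2, 334.1, 18.4, 32.9]), (0.94, [300.5, 260.8, 36.0, 51.8]), (0.93, [504.0, 389.6, 31.4, 26.8]), (0.78, [420.9, 305.2, 20.1, 34.1]), (0.78, [365.5, 272.9, 20.3, 35.7]), (0.74, [469.2, 261.2, 20.8, 32.3]), (0.61, [460.1, 372.2, 26.1, 33.7])]
socket_48 [(0.97, [341.2, 334.1, 18.4, 32.9]), (0.94, [300.5, 260.8, 36.0, 51.8]), (0.93, [504.0, 389.6, 31.4, 26.8]), (0.78, [420.9, 305.2, 20.1, 34.1]), (0.78, [365.5, 272.9, 20.3, 35.7]), (0.74, [469.2, 261.2, 20.8, 32.3]), (0.61, [460.1, 372.2, 26.1, 33.7])]
socket_60 [(0.97, [341.2, 334.1, 18.4, 32.9]), (0.94, [300.5, 260.8, 36.0, 51.8]), (0.93, [504.0, 389.6, 31.4, 26
[... 2070 characters left out ...]
4])]
rack [(0.67, [316.0, 299.6, 182.7, 39.5])]
{'t': 0.8, 'q': array([-1.39899504e+00,  5.27029579e-02,  1.61287087e+00, -1.43143989e-05,
        1.47599663e+00, -1.19001461e-01]), 'dq': array([ 0.00154478, -0.00076014, -0.00089669,  0.00065704,  0.00036849,
        0.00099408]), 'effort': array([ 7.65488112e-04, -3.93642175e+01, -3.70436954e+01,  4.46735299e-06,
        3.72643563e-04, -2.30471591e-05]), 'tool_pos': array([ 0.17919553, -0.59875427,  0.23131916]), 'tool_rot': array([ 3.10841940e+00,  4.55182878e-01, -2.14558956e-05]), 'contact_force': array([-1.2594081 , -0.45071425, -0.87499225]), 'wrist_torque': array([-0.02346592,  0.00528348, -0.02304572]), 'opening': 0.085505275959704}
```

```bash
python3 - <<'E'
import cv2
t=cv2.imread("pics/top0.png")[110:350,140:540]; s=cv2.imread("pics/scene0.png")
cv2.imwrite("pics/t1.png",cv2.resize(t,None,fx=2,fy=2,interpolation=cv2.INTER_CUBIC))
E
```

```text
(no output)
```

View pics/t1.png

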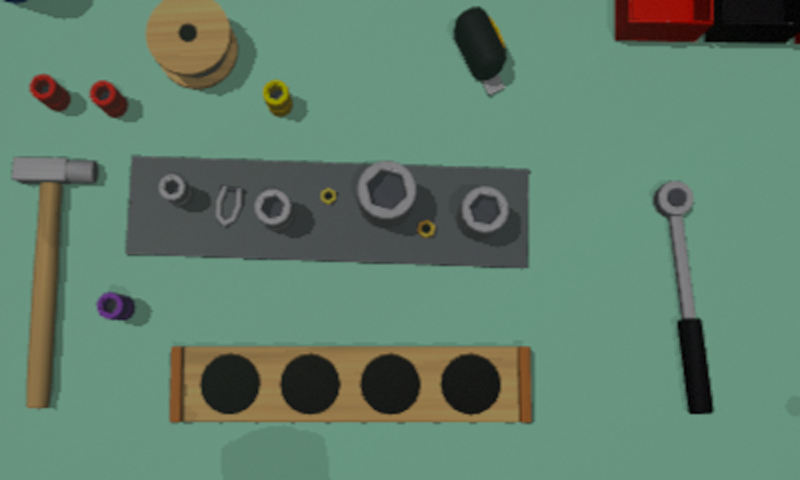

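View pics/scene0.png

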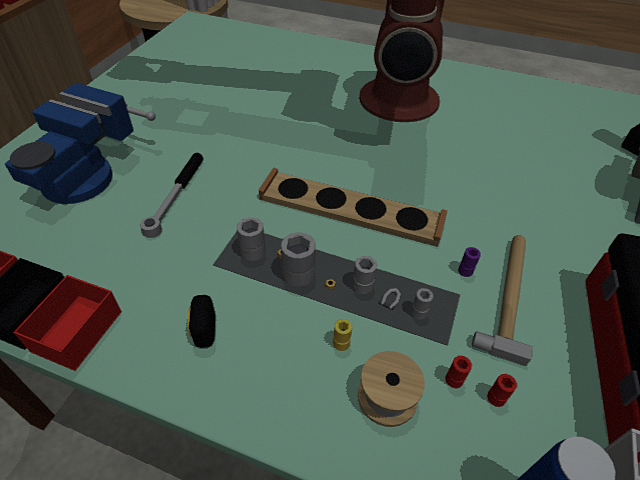

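```bash
cat > h.py <<'E'
import cv2,numpy as np
from station import ctrl
def ray(p,uv,z):
    R=cv2.Rodrigues(p["rvec"])[0];t=np.ravel(p["tvec"])
    d=R.T@np.linalg.solve(p["camera_matrix"],[uv[0],uv[1],1.]);c=-R.T@t
    return c+d*(z-c[2])/d[2]
def dark(img,uv,win,thr=None,s=8):
    u,v=map(int,np.round(uv)); c=cv2.cvtColor(img[v-win:v+win+1,u-win:u+win+1],cv2.COLOR_BGR2GRAY)
    c=cv2.resize(c,None,fx=s,fy=s,interpolation=cv2.INTER_CUBIC)
    if thr is None: thr,_=cv2.threshold(c,0,255,cv2.THRESH_OTSU)
    n,l,st,ce=cv2.connectedComponentsWithStats((c<thr).astype(np.uint8))
    k=l[c.shape[0]//2,c.shape[1]//2]
    return (ce[k]+.5)/s-.5+[u-win,v-win], np.sqrt(st[k,4]/np.pi)/s, k, thr
E
python3 - <<'E'
from h import *
p=ctrl.get_image("top");im=p["image"]
S={28:((172,187),.057,4),38:((272,208),.065,6),48:((485,209),.073,9),60:((387,191),.083,12)}
for k,(c,z,w) in S.items():
    uv=(c[0]/2+139.75,c[1]/2+109.75); a,r,kk,th=dark(im,uv,w)
    print(k,np.round(uv,1),np.round(a,1),round(r,1),kk,th,ray(p,uv,z).round(4),ray(p,a,z).round(4))
D=[]
for c in ((230,384),(310,384),(390,384),(470,384)):
    uv=(c[0]/2+139.75,c[1]/2+109.75); a,r,kk,th=dark(im,uv,20)
    P=ray(p,a,.021);D.append(P);print("disc",np.round(a,1),round(r,1),kk,P.round(4))
D=np.array(D);print(np.linalg.norm(np.diff(D,axis=0),axis=1)); d=D[0]-D[3];print("yaw of row",np.degrees(np.arctan2(d[1],d[0])))
for c in ((677,198),(700,410)): print("ratchet",ray(p,(c[0]/2+139.75,c[1]/2+109.75),.02).round(3))
R=cv2.Rodrigues(ctrl.get_obs()["tool_rot"])[0];print(R.round(3))
w=ctrl.get_image("wrist");print(w["mount"],w["camera_matrix"])
E
```

```text
28 [225.8 203.2] [225.3 203. ] 3.5 1 85.0 [0.6554 0.2005 0.057 ] [0.6559 0.2015 0.057 ]
38 [275.8 213.8] [275.7 212.9] 5.5 1 89.0 [0.634  0.0941 0.065 ] [0.6359 0.0942 0.065 ]
48 [382.2 214.2] [382.1 214.1] 7.5 3 91.0 [ 0.636  -0.1251  0.073 ] [ 0.6364 -0.1249  0.073 ]
60 [333.2 205.2] [332.9 204.2] 9.7 3 90.0 [ 0.651  -0.0244  0.083 ] [ 0.6531 -0.0237  0.083 ]
disc [254.7 301.5] 14.9 1 [0.4519 0.1378 0.021 ]
disc [294.6 301.7] 14.9 1 [0.4534 0.053  0.021 ]
disc [334.8 301.7] 14.9 1 [ 0.4552 -0.0319  0.021 ]
disc [374.9 301.6] 14.9 1 [ 0.4572 -0.1168  0.021 ]
[0.08478389 0.08498511 0.08490463]
yaw of row 91.18630118407208
ratchet [ 0.66  -0.337  0.02 ]
ratchet [ 0.435 -0.358  0.02 ]
[[ 0.958  0.287 -0.   ]
 [ 0.287 -0.958 -0.   ]
 [-0.     0.    -1.   ]]
[[ 1.19001945e-03 -9.61545250e-01 -2.74643982e-01  6.84115217e-02]
 [ 9.99999292e-01  1.14087974e-03  3.38660651e-04  9.31407637e-04]
 [-1.23017851e-05 -2.74644190e-01  9.61545926e-01 -1.41898212e-01]
 [ 0.00000000e+00  0.00000000e+00  0.00000000e+00  1.00000000e+00]] [[371.64829954   0.         316.20457505]
 [  0.         371.64829954 233.32525354]
 [  0.           0.           1.        ]]
```

```bash
python3 -m jog '[1,0,0,0,0,0,-10.48, 1,0,0,0,0,0,-10.48, 1,0,0,0,0,0,-10.48, 1,0,0,0,0,0,-10.48, 1,0,0,0,0,0,-10.48, 1,0,0,0,0,0,-10.48, 1,0,0,0,0,0,-10.46, 1,0.04,0.033,0,0,0,0, 1,0.04,0.033,0,0,0,0, 1,0.04,0.033,0,0,0,0]' 40
python3 -m jog '[1,0.04,0.033,0,0,0,0, 1,0.04,0.033,0,0,0,0, 1,0.04,0.033,0,0,0,0, 1,0.04,0.033,0,0,0,0, 1,0.04,0.033,0,0,0,0, 1,0.04,0.033,0,0,0,0, 1,0.04,0.033,0,0,0,0, 1,0.04,0.033,0,0,0,0, 1,0,0,0,0,0,0]'
```

```text
t: 2.15
tool_pos: [0.2789, -0.4776, 0.2314]
tool_rot: [2.222, 2.22, 0.0]
contact_force: [1.2, -0.1, -0.4]
opening: 0.0857
t: 3.28
tool_pos: [0.5436, -0.1562, 0.2313]
tool_rot: [-2.216, -2.227, -0.001]
contact_force: [-0.1, -0.0, 0.1]
opening: 0.0853
```

```bash
python3 -m jog '[1,0.044,0.0365,0,0,0,0, 1,0.044,0.0365,0,0,0,0, 1,0.044,0.0365,0,0,0,0, 1,0,0,0,0,0,0]'
python3 - <<'E'
from h import *
from scipy.spatial.transform import Rotation as Ro
o=ctrl.get_obs();w=ctrl.get_image("wrist");im=w["image"].copy()
M=w["mount"];K=w["camera_matrix"];R=Ro.from_rotvec(o["tool_rot"]).as_matrix()
def proj(P):
    q=R.T@(np.array(P)-o["tool_pos"]);c=M[:3,:3].T@(q-M[:3,3]);th=np.arctan2(np.hypot(c[0],c[1]),c[2]);f=np.arctan2(c[1],c[0])
    return K[0,2]+K[0,0]*th*np.cos(f),K[1,2]+K[0,0]*th*np.sin(f)
for P in ((.6559,.2015,.057),(.6359,.0942,.065),(.6364,-.1249,.073),(.6531,-.0237,.083)):
    u=proj(P);cv2.drawMarker(im,tuple(int(round(v)) for v in u),(0,0,255),0,12,1);print(P,np.round(u,1))
cv2.imwrite("pics/w1.png",im)
E
```

```text
t: 3.78
tool_pos: [0.6528, -0.0249, 0.2308]
tool_rot: [-2.218, -2.225, 0.0]
contact_force: [0.0, -0.0, -0.9]
opening: 0.0853
(0.6559, 0.2015, 0.057) [322.1 -42.4]
(0.6359, 0.0942, 0.065) [297.3  69.4]
(0.6364, -0.1249, 0.073) [298.9 320.2]
(0.6531, -0.0237, 0.083) [317.8 214.7]
```

View pics/w1.png

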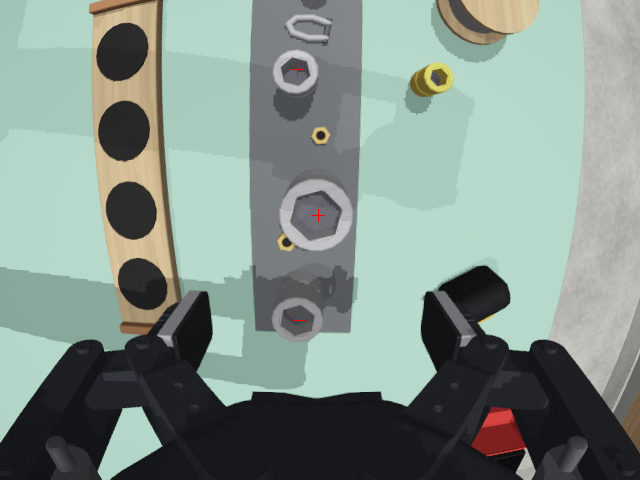

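```bash
python3 -m jog '[1,0.001,0,0.05,0,0,0, 1,0,0,0.05,0,0,0, 1,0,0,0.05,0,0,0, 1,0,0,0.03,0,0,0, 1,0,0,0.021,0,0,0, 1,0,0,0,0,0,0, 0,0,0,0,0,0,0, 0,0,0,0,0,0,0, 0,0,0,0,0,0,0, 0,0,0,0,0,0,0]'
python3 -m jog '[0,0,0,0,0,0,0, 0,0,0,0,0,0,0]'
```

```text
t: 5.08
tool_pos: [0.6532, -0.0262, 0.0329]
tool_rot: [2.219, 2.219, 0.002]
contact_force: [-1.8, -0.6, 5.9]
opening: 0.0592
t: 5.32
tool_pos: [0.6532, -0.0262, 0.0329]
tool_rot: [2.219, 2.219, 0.002]
contact_force: [-1.8, -1.7, 6.7]
opening: 0.0595
```

```bash
python3 -m jog '[0,0,0,-0.01,0,0,0, 0,0,0,-0.03,0,0,0, 0,0,0,-0.04,0,0,0, 0,0,0,-0.04,0,0,0, 0,0,0,0,0,0,0]' 60
```

```text
t: 5.95
tool_pos: [0.6541, -0.0259, 0.1545]
tool_rot: [2.217, 2.217, 0.008]
contact_force: [0.5, -0.2, -5.0]
opening: 0.0589
```

```bash
python3 -m jog '[0,-0.0233,-0.0492,0,0,0,0, 0,-0.0233,-0.0492,0,0,0,0, 0,-0.0233,-0.0492,0,0,0,0, 0,-0.0233,-0.0492,0,0,0,0, 0,0,0,0.04,0,0,0, 0,0,0,0,0,0,0, 0,0,0,0,0,0,0]'
python3 - <<'E'
from h import *
w=ctrl.get_image("wrist");cv2.imwrite("pics/w2.png",w["image"])
E
```

```text
t: 6.82
tool_pos: [0.4547, -0.1185, 0.1096]
tool_rot: [-2.22, -2.221, 0.001]
contact_force: [0.2, -0.2, -4.0]
opening: 0.0585
```

View pics/w2.png

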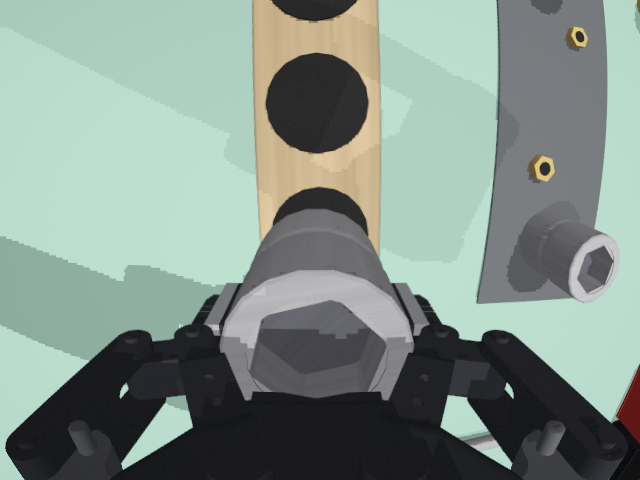

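```bash
python3 -m jog '[0,0,0.0025,0.03,0,0,0, 0,0,0,0.018,0,0,0, 0,0,0,0.006,0,0,0, 0,0,0,0,0,0,0, 0,0,0,0,0,0,0]'
```

```text
t: 7.5
tool_pos: [0.4582, -0.1192, 0.0574]
tool_rot: [2.22, 2.22, 0.001]
contact_force: [0.6, 0.1, -4.3]
opening: 0.0587
```

```bash
python3 -m jog '[0,0,0,0.003,0,0,0, 0,0,0,0.002,0,0,0, 0,0,0,0,0,0,0, 0,0,0,0,0,0,0]'
```

```text
t: 8.0
tool_pos: [0.4574, -0.1189, 0.0513]
tool_rot: [-2.221, -2.221, -0.0]
contact_force: [-0.1, 0.5, -4.1]
opening: 0.0585
```

```bash
python3 -m jog '[0,0,0,0.0015,0,0,0, 0,0,0,0,0,0,0, 0,0,0,0,0,0,0]'
```

```text
t: 8.38
tool_pos: [0.4576, -0.119, 0.051]
tool_rot: [-2.221, -2.221, 0.0]
contact_force: [-4.5, 2.0, 6.0]
opening: 0.0586
```

```bash
python3 -m jog '[1,0,0,0,0,0,0, 1,0,0,0,0,0,0, 1,0,0,0,0,0,0, 1,0,0,-0.04,0,0,0, 1,0,0,-0.06,0,0,0, 1,0,0.045,-0.02,0,0,0, 1,-0.002,0.045,0,0,0,0, 1,-0.002,0.045,0,0,0,0, 1,-0.002,0.045,0,0,0,0, 1,0,0,0,0,0,0]' 60
```

```text
t: 9.62
tool_pos: [0.6391, -0.125, 0.1686]
tool_rot: [-2.22, -2.222, 0.001]
contact_force: [-1.3, 0.2, -0.4]
opening: 0.0851
```

```bash
python3 -m jog '[1,0,0,0,0,0,0]'; python3 - <<'E'
from h import *
p=ctrl.get_image("top");im=p["image"]
cv2.imwrite("pics/t2.png",cv2.resize(im[110:350,140:540],None,fx=2,fy=2,interpolation=cv2.INTER_CUBIC))
E
```

```text
t: 9.75
tool_pos: [0.6368, -0.1248, 0.1693]
tool_rot: [-2.221, -2.221, 0.001]
contact_force: [-0.6, 0.4, 0.3]
opening: 0.0853
```

View pics/t2.png

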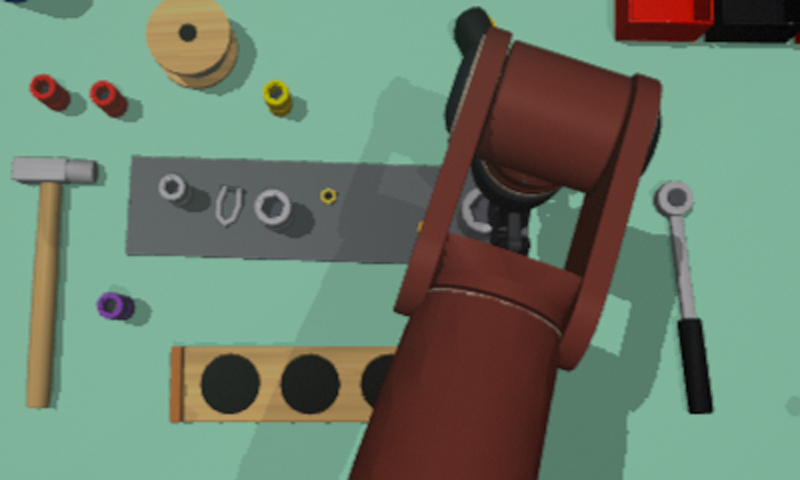

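```bash
python3 -m jog '[1,0,0,0.05,0,0,0, 1,0,0,0.05,0,0,0, 1,0,0,0.03,0,0,0, 1,0,0,0.014,0,0,0, 1,0,0,0,0,0,0, 0,0,0,0,0,0,0, 0,0,0,0,0,0,0, 0,0,0,0,0,0,0, 0,0,0,0,0,0,0, 0,0,0,0,0,0,0]' 60
python3 -m jog '[0,0,0,0,0,0,0]'
```

```text
t: 11.05
tool_pos: [0.6386, -0.1254, 0.028]
tool_rot: [2.22, 2.22, 0.001]
contact_force: [-1.6, 0.2, 5.8]
opening: 0.0465
t: 11.18
tool_pos: [0.6386, -0.1254, 0.028]
tool_rot: [2.22, 2.22, 0.001]
contact_force: [-1.8, -0.5, 6.9]
opening: 0.0468
```

```bash
python3 -m jog '[0,0,0,-0.01,0,0,0, 0,0,0,-0.05,0,0,0, 0,0,0,-0.05,0,0,0, 0,0.0234,-0.0459,0,0,0,0, 0,0.0234,-0.0459,0,0,0,0, 0,0.0234,-0.0459,0,0,0,0, 0,0.0234,-0.0459,0,0,0,0, 0,0,0,0.03,0,0,0, 0,0,0,0,0,0,0, 0,0,0,0,0,0,0]'
```

```text
t: 12.42
tool_pos: [0.4543, -0.0315, 0.1064]
tool_rot: [2.222, 2.221, 0.0]
contact_force: [-0.1, -0.2, -2.6]
opening: 0.0468
```

Lower to z ≈ .047, then touch.

```bash
python3 -m jog '[0,0,0.001,0.03,0,0,0, 0,0,0,0.02,0,0,0, 0,0,0,0.006,0,0,0, 0,0,0,0,0,0,0, 0,0,0,0,0,0,0, 0,0,0,0,0,0,0]'
```

```text
t: 13.18
tool_pos: [0.4556, -0.0315, 0.0509]
tool_rot: [2.22, 2.22, 0.002]
contact_force: [0.3, -1.0, -2.6]
opening: 0.047
```

```bash
python3 -m jog '[0,0,0,0.003,0,0,0, 0,0,0,0.0015,0,0,0, 0,0,0,0,0,0,0, 0,0,0,0,0,0,0]'
```

```text
t: 13.68
tool_pos: [0.4549, -0.0313, 0.046]
tool_rot: [-2.221, -2.221, 0.0]
contact_force: [-4.3, 1.3, 6.1]
opening: 0.0469
```

```bash
python3 -m jog '[1,0,0,0,0,0,0, 1,0,0,0,0,0,0, 1,0,0,0,0,0,0, 1,0,0,-0.04,0,0,0, 1,0,0,-0.06,0,0,0, 1,0.0314,0.0452,-0.02,0,0,0, 1,0.0314,0.0452,0,0,0,0, 1,0.0314,0.0452,0,0,0,0, 1,0.0314,0.0452,0,0,0,0, 1,0,0,0,0,0,0]' 50
python3 -m jog '[1,0,0,0,0,0,0]'
```

```text
t: 14.92
tool_pos: [0.6373, 0.0961, 0.1637]
tool_rot: [-2.218, -2.223, 0.001]
contact_force: [-0.8, -0.7, -0.6]
opening: 0.0857
t: 15.05
tool_pos: [0.6351, 0.0942, 0.1647]
tool_rot: [-2.221, -2.221, 0.002]
contact_force: [-0.5, -0.5, -0.1]
opening: 0.0854
```

```bash
python3 -m jog '[1,0,0,0.05,0,0,0, 1,0,0,0.05,0,0,0, 1,0,0,0.03,0,0,0, 1,0,0,0.017,0,0,0, 1,0,0,0,0,0,0, 0,0,0,0,0,0,0, 0,0,0,0,0,0,0, 0,0,0,0,0,0,0, 0,0,0,0,0,0,0, 0,0,0,0,0,0,0]' 50
python3 -m jog '[0,0,0,0,0,0,0, 0,0,0,0,0,0,0]'
```

```text
t: 16.3
tool_pos: [0.6366, 0.0943, 0.02]
tool_rot: [2.22, 2.22, 0.002]
contact_force: [-1.7, -0.9, 5.7]
opening: 0.0369
t: 16.55
tool_pos: [0.6366, 0.0943, 0.02]
tool_rot: [2.22, 2.22, 0.002]
contact_force: [-2.1, -1.2, 5.3]
opening: 0.037
```

```bash
python3 -m jog '[0,0,0,-0.01,0,0,0, 0,0,0,-0.05,0,0,0, 0,0,0,-0.05,0,0,0, 0,-0.0103,-0.0458,0,0,0,0, 0,-0.0103,-0.0458,0,0,0,0, 0,-0.0103,-0.0458,0,0,0,0, 0,-0.0103,-0.0458,0,0,0,0, 0,0,0,0.03,0,0,0, 0,0,0,0,0,0,0, 0,0,0,0,0,0,0]'
python3 - <<'E'
from h import *
w=ctrl.get_image("wrist");cv2.imwrite("pics/w3.png",w["image"])
E
```

```text
t: 17.8
tool_pos: [0.4528, 0.0531, 0.0988]
tool_rot: [2.221, 2.222, 0.0]
contact_force: [0.4, -0.6, -2.0]
opening: 0.0371
```

View pics/w3.png

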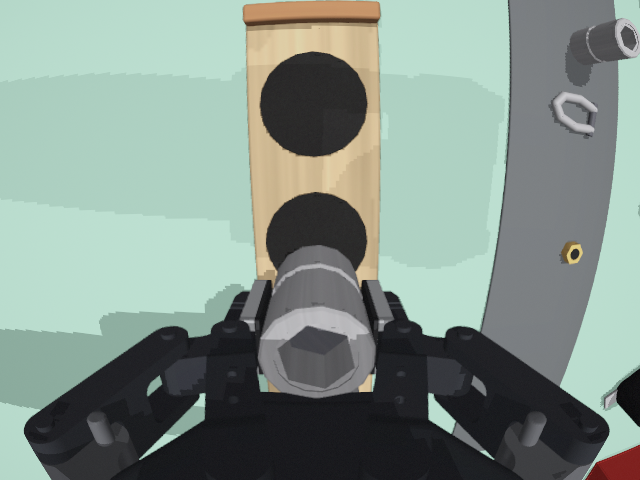

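```bash
python3 -m jog '[0,0,0.0005,0.03,0,0,0, 0,0,0,0.02,0,0,0, 0,0,0,0.006,0,0,0, 0,0,0,0,0,0,0, 0,0,0,0.003,0,0,0, 0,0,0,0.0015,0,0,0, 0,0,0,0,0,0,0, 0,0,0,0,0,0,0]'
```

```text
t: 18.85
tool_pos: [0.453, 0.053, 0.038]
tool_rot: [2.221, 2.221, 0.0]
contact_force: [0.1, 0.3, -0.7]
opening: 0.0364
```

```bash
python3 -m jog '[1,0,0,0.0005,0,0,0, 1,0,0,0,0,0,0, 1,0,0,0,0,0,0, 1,0,0,-0.04,0,0,0, 1,0,0,-0.06,0,0,0, 1,0.0297,0.0406,-0.02,0,0,0, 1,0.0297,0.0406,0,0,0,0, 1,0.0297,0.0406,0,0,0,0, 1,0.0297,0.0406,0,0,0,0, 1,0.0297,0.0406,0,0,0,0]' 40
python3 -m jog '[1,0,0,0,0,0,0, 1,0,0,0,0,0,0]'
```

```text
t: 20.1
tool_pos: [0.6572, 0.2027, 0.1572]
tool_rot: [2.221, 2.222, -0.0]
contact_force: [0.5, -1.3, -0.3]
opening: 0.0852
t: 20.35
tool_pos: [0.6554, 0.2014, 0.1568]
tool_rot: [-2.221, -2.221, 0.002]
contact_force: [-0.1, -0.6, -0.6]
opening: 0.0856
```

```bash
python3 - <<'E'
from h import *
p=ctrl.get_image("top");w=ctrl.get_image("wrist")
a=cv2.resize(p["image"][110:350,140:540],(800,480),interpolation=cv2.INTER_CUBIC)
cv2.imwrite("pics/t3.png",a);cv2.imwrite("pics/w4.png",w["image"])
E
```

```text
(no output)
```

View pics/w4.png

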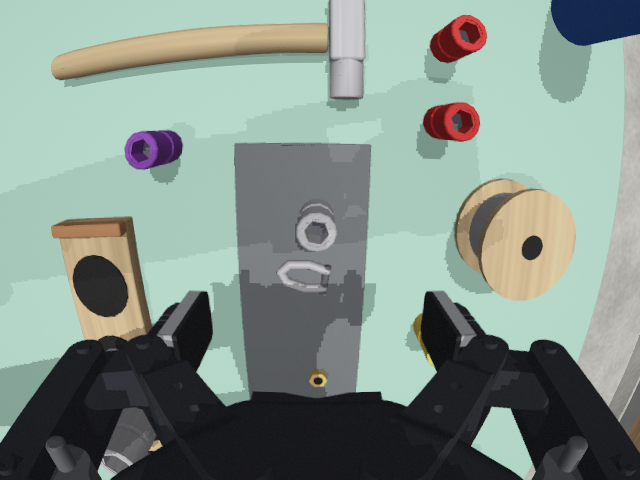

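View pics/t3.png

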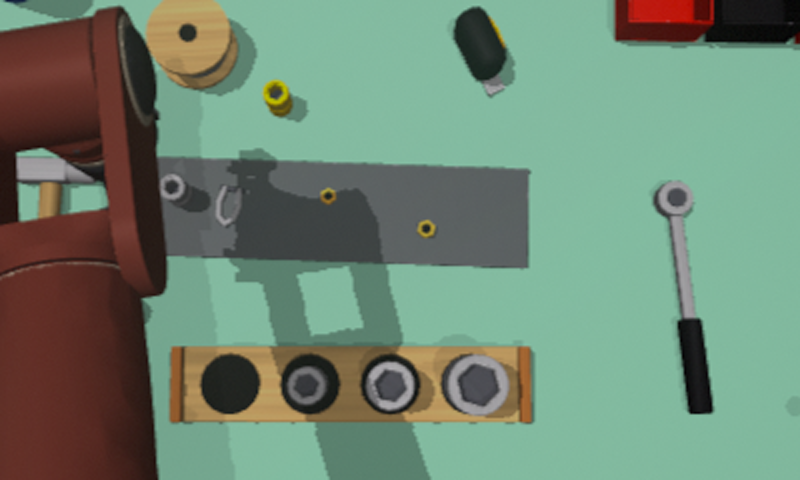

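```bash
python3 -m jog '[1,0,0,0.05,0,0,0, 1,0,0,0.05,0,0,0, 1,0,0,0.03,0,0,0, 1,0,0,0.014,0,0,0, 1,0,0,0,0,0,0, 0,0,0,0,0,0,0, 0,0,0,0,0,0,0, 0,0,0,0,0,0,0, 0,0,0,0,0,0,0, 0,0,0,0,0,0,0]' 40
python3 -m jog '[0,0,0,0,0,0,0, 0,0,0,0,0,0,0, 0,0,0,0,0,0,0]'
```

```text
t: 21.7
tool_pos: [0.6565, 0.2018, 0.0145]
tool_rot: [2.221, 2.221, 0.002]
contact_force: [-0.7, -0.8, 5.7]
opening: 0.0268
t: 22.08
tool_pos: [0.6565, 0.2018, 0.0145]
tool_rot: [2.221, 2.221, 0.002]
contact_force: [-1.6, -1.1, 5.7]
opening: 0.0271
```

```bash
python3 -m jog '[0,0,0,-0.01,0,0,0, 0,0,0,-0.05,0,0,0, 0,0,0,-0.05,0,0,0, 0,-0.016,-0.0511,0,0,0,0, 0,-0.016,-0.0511,0,0,0,0, 0,-0.016,-0.0511,0,0,0,0, 0,-0.016,-0.0511,0,0,0,0, 0,0,0,0.03,0,0,0, 0,0,0,0,0,0,0, 0,0,0,0,0,0,0]'
python3 -m jog '[0,0,0,0.03,0,0,0, 0,0,0,0.02,0,0,0, 0,0,0,0.006,0,0,0, 0,0,0,0,0,0,0, 0,0,0,0,0,0,0]'
```

```text
t: 23.32
tool_pos: [0.4521, 0.1377, 0.0939]
tool_rot: [2.221, 2.221, 0.0]
contact_force: [0.3, 0.3, -0.6]
opening: 0.0266
t: 23.95
tool_pos: [0.4527, 0.1378, 0.0386]
tool_rot: [2.22, 2.221, 0.003]
contact_force: [-1.3, 0.4, -0.8]
opening: 0.0269
```

```bash
python3 -m jog '[0,0,0,0.003,0,0,0, 0,0,0,0.001,0,0,0, 0,0,0,0,0,0,0, 0,0,0,0,0,0,0]'
```

```text
t: 24.45
tool_pos: [0.4515, 0.1376, 0.0334]
tool_rot: [2.221, 2.221, 0.0]
contact_force: [-1.0, -1.2, -1.3]
opening: 0.0271
```

```bash
python3 -m jog '[0,0,0,0.001,0,0,0, 0,0,0,0.0003,0,0,0, 0,0,0,0,0,0,0, 0,0,0,0,0,0,0]'
```

```text
t: 24.95
tool_pos: [0.4516, 0.1376, 0.0324]
tool_rot: [2.221, 2.221, 0.0]
contact_force: [-2.2, -1.9, 5.3]
opening: 0.0269
```

Touching. Release, rise, and back off to the +y side.

```bash
python3 -m jog '[1,0,0,0,0,0,0, 1,0,0,0,0,0,0, 1,0,0,0,0,0,0, 1,0,0,-0.04,0,0,0, 1,0,0,-0.06,0,0,0, 1,0,0,-0.06,0,0,0, 1,0.06,0,0,0,0,0, 1,0.06,0,0,0,0,0, 1,0.06,0,0,0,0,0, 1,0.06,0,0,0,0,0]'
python3 -m jog '[1,0,0,0,0,0,0, 1,0,0,0,0,0,0]'
python3 - <<'E'
from h import *
p=ctrl.get_image("top");im=p["image"]
cv2.imwrite("pics/t4.png",cv2.resize(im[110:350,140:540],(800,480),interpolation=cv2.INTER_CUBIC))
D=[(.4519,.1378),(.4534,.053),(.4552,-.0319),(.4572,-.1168)]
for k,z,w,d in zip((28,38,48,60),(.075,.083,.091,.101),(4,6,9,11),D):
    uv,_=cv2.projectPoints(np.array([[*d,z]]),p["rvec"],p["tvec"],p["camera_matrix"],None);uv=uv.ravel()
    a,r,kk,th=dark(im,uv,w);print(k,uv.round(1),a.round(1),round(r,1),"err mm",((ray(p,a,z)[:2]-d)*1e3).round(1))
E
```

```text
t: 26.2
tool_pos: [0.4513, 0.3795, 0.192]
tool_rot: [2.221, 2.221, 0.001]
contact_force: [1.0, -0.5, 0.2]
opening: 0.0853
t: 26.45
tool_pos: [0.4512, 0.3774, 0.1915]
tool_rot: [2.221, 2.222, -0.002]
contact_force: [0.8, -0.7, 0.6]
opening: 0.0853
28 [250.6 302.2] [250.7 302. ] 3.7 err mm [ 0.4 -0.2]
38 [292.5 302.5] [292.5 302.4] 5.8 err mm [ 0.1 -0.1]
48 [335.2 302.6] [334.6 302.5] 7.8 err mm [0.3 1.2]
60 [378.8 302.7] [378.7 302.1] 10.2 err mm [1.2 0.3]
```

View pics/t4.png

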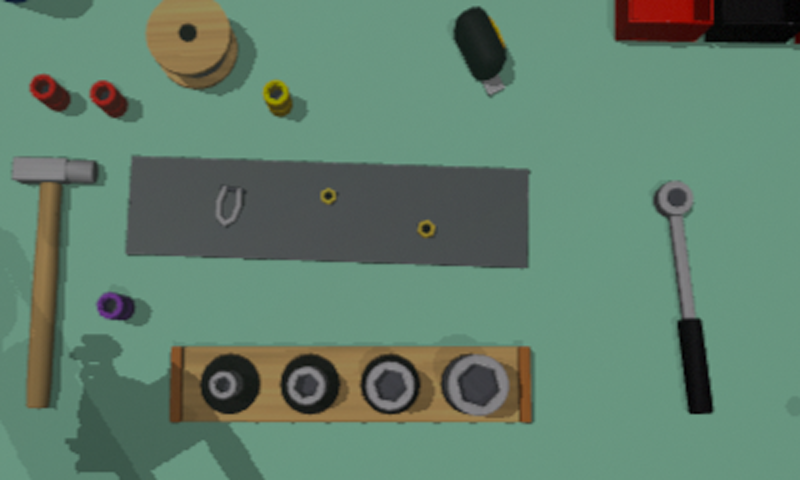

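All four sockets stand on their discs in order, with the largest at (477,384) on the ratchet's side. The ratchet lies where it did.

```bash
python3 -c "
from station import ctrl
print(ctrl.finish_job())"
```

```text
the job is handed in; nothing more can be done
None
```

All four sockets are on the board in order of size, and I handed the job in at about 26.5 s of the 96 s allowed. The hand-in reports no verdict.

- **Placing:** The ratchet lies on the -y side, so socket_60 is on disc_4, socket_48 on disc_3, socket_38 on disc_2 and socket_28 on disc_1. I gripped each one crosswise to the row and lowered it to light contact before letting go.
- **Centring and upright:** The last top-camera picture puts each socket's mouth within about 1.3 mm of its disc's centre. That picture showed all four standing upright.
- **Surroundings:** The ratchet looked unmoved in the picture, and the arm had backed clear with nothing in contact.
- **Checks:** None failed or disagreed. One mid-job top picture was blocked by the arm, so I confirmed socket_60's placing from a later one. I judged upright and at rest by eye and did not measure tilt or speed.

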